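# Press a connector insert home with one turn of the flywheel

### The job

Set the blue connector fully down in the pocket of the press, with its brass insert facing the ram, and let go of it. Then take the flywheel by its handle and turn it counter-clockwise (seen from above) through exactly one revolution, so that the ram drives the insert flush and the red mark comes back to the yellow pointer; let the handle lead your hand on its circle, never forcing it towards or away from the axis, and leave the other things on the bench alone.

Things in the scene. Friction and masses are not known exactly. Their poses are not given: they have to be found in the camera images.
- press: Bench press fixed to the table: white base plate 130 x 360 x 20 mm, blue gearbox under a horizontal flywheel, aluminium nest block. Origin under the base, y along its long side, z up. In its frame the wheel axis is at y +90 mm, the nest pocket at y -110 mm (both x 0).
- wheel_hub (a point): point on the vertical axis of the dark flywheel, level with its upper face, 105 mm above the table; fixed, its axes are those of the press. The wheel is 170 mm across and 18 mm thick, its gearbox 110 x 110 mm. At rest the red mark on its rim and the handle lie on the press's -x side of the hub, at a yellow pointer
- handle_slot (a point): middle of the radial slot in the wheel, level with its upper face, 60 mm from the axis; turns with the wheel. The handle is clamped in the slot up to 9 mm inwards or outwards of this point, differently each time (not measured). Handle: upright, freely spinning black sleeve, 22 mm in diameter, from 4 to 47 mm above the wheel's upper face
- wheel (a joint): flywheel angle in rad from rest (red mark at pointer), growing counter-clockwise seen from above; 6.283 is one revolution. Stiff: about 3 to 4 N at the handle, up to 8 N more while the ram presses (about 1.9 to 3.1 rad). It stays where left and has no stop at one revolution. The ram advances 30 mm in the first half turn, goes back in the second
- give (a joint): how far the handle is forced along its slot against the stiff spring of its overload mount, in m, outwards positive, 0 when no one pulls it in or out. The spring gives 1 mm per 4 N. Being forced in or out by more than 2 mm (about 8 N) damages the mount
- nest (a point): centre of the floor of the nest pocket, 35 mm above the table; its axes are those of the press. Pocket 29.5 mm wide (x), 47.5 mm long (y), 10 mm deep, 2 mm chamfers at its mouth. A steel anvil 50 mm wide, 14 mm thick, 35 mm above the pocket floor, bounds its -y end. The ram, round and 18 mm thick, comes from +y, 20 mm above the floor; its resting face is 50 mm from this point
- connector_center (a point): centre of the loose blue connector's housing, 18 mm above its underside: box 26 mm wide (x), 44 mm long (y), 36 mm high, about 80 g, standing on the bench, white strip on top. Its brass insert, 16 mm in diameter, stands 10 mm proud of the +y end, 20 mm above the underside; in the pocket its +y must point to the ram, along the press's +y
- insert (a joint): how far the brass insert has been pushed into the connector: 0 is 10 mm proud, 0.010 m is flush. It is stiff: about 28 N
- relay: white relay block with a green top, 30 x 40 x 34 mm beside the connector, origin under its centre; leave alone
- coupling: brass coupling, round, 30 mm across and 36 mm high, origin under its centre; leave alone
- driver: orange-handled screwdriver lying on the bench, about 200 mm long; leave alone
Mind the look-alikes: they are no part of the job. Of the things that look like the part that bears connector_center, the middle-sized one is meant.

How it is judged:
By the outcome, as a careful person would: the job done as asked, in the order asked, and still so for the second after the job is handed in, with the robot touching nothing.
It also fails if it takes over 72 s, if anything falls off the work surface, if the arm or the gripper's body presses on something with over 40 N, if the wrist force passes 120 N, or if a joint passes its speed limit or range.

### The arm

A 6-joint arm with a two-finger parallel gripper is mounted at the origin on the work surface. World frame = base frame: x ahead of the robot, y to its left, z up, the work surface at z = 0. Lengths are in m, angles in rad, forces in N, time in s.
With the tool pointing down it reaches from about 0.35 to 0.85 m from the base axis. Payload 8.1 kg.
Tool frame: the origin (TCP) lies where the fingers leave the gripper's body, on its centre line; the fingertips stand 84 mm ahead of it and the grasp point (between the pads) lies 65 mm ahead of it; z points along the fingers, y is the line along which they close (so a half turn about z gives the same grasp; the last joint's range is limited). The gripper opens to 93 mm and grips with 3 to 60 N. Pads are 15 mm wide; open, the fingers measure 128 mm over their backs; the gripper's body (75 mm by 188 mm) begins 65 mm behind the grasp point.
Start: joints at [1.23, 0.13, 1.488, -0, 1.523, -0.085], TCP at [0.152, 0.58, 0.303] pointing down, gripper open.
Joint ranges: [-2.96, 2.96], [-0.89, 2.26], [0.02, 2.5], [-1.34, 4.48], [0, 2.73], [-2.66, 2.66]. Speed limits (rad/s): [2.39, 2.39, 2.79, 3.14, 3.14, 3.14].

### API

Orientations are given as [roll, pitch, yaw] about the fixed x, y, z axes, in that order (R = Rz(yaw) Ry(pitch) Rx(roll)).
In Python, from cell import telemetry, viewer, manip gives the robot as it stands. The module is installed in compiled form; this text tells all that it offers.
- The arm moves only by the shell command python3 -m creep 'ROWS' [OPENING] [FORCE]. ROWS is JSON, one flat list of numbers, 6 for each row, row after row: the shift along the tool's x, y, z in mm, then the turn, a rotation vector about the tool's x, y, z in degrees. In form: [x, y, z, wx, wy, wz, x, y, z, wx, wy, wz, ...]. A call has 1 to 8 rows; each row shifts and turns the commanded pose from where the row before left it, along the tool's axes as they then stand; what a row does not reach is not made up. A row lasts 1/12 s, in which the tool goes at most 41.7 mm and 7.16 degrees, less where a joint would pass 70% of its speed; a pose out of reach is approached as far as the arm can. A call is refused whole if a number of a shift passes 41.7 or a number of a turn 7.16, either way. A call with a gripper value outside its range is refused whole. OPENING is the finger opening in mm, from 0 to 93, set as the call begins (- or left out, the last holds). The fingers move at their own pace and stop on an object; FORCE is the grip in N (left out, the last holds). Time passes only in rows, so rows that do not move let the fingers close. It gives the time, the measured TCP pose, the force, the opening and the grip force at its end, in the units of the state.
- telemetry.read_state(): the state, without advancing time (a new reading comes with each control period).
- viewer.camera(name): name is "scene" or "top" or "wrist"; returns a dict with "img" (420x560x3 uint8, red, green, blue), "fx", "fy", "cx", "cy" (pixels), "k1" (the pictures are not rectified: a ray, as slopes to the right and down, at radius r is drawn at 1 + k1 r^2 times it, then the intrinsics apply), "xyz" and "attitude" of the camera in the world; the wrist camera has in their place "T_tool_cam" (4x4, takes a point from camera to tool coordinates, whose origin is the TCP and whose axes are the flange's). Camera axes: x right, y up, looking along -z (the intrinsics and any distortion apply to the point x, -y, -z); pixel columns grow to the right and rows downward; lengths in m; the calibration is good to about 2 mm. A picture is of the moment at which its call begins: read the wrist's pose just before it. There is no depth.
- manip.finish_job(): hands the job in; it is judged then, once.
The state is a dict: "clock": time; "joint_positions": joint angles; "qd": joint speeds; "tau": joint torques, N m; "position": TCP position; "tcp_rot": TCP orientation; "ft_force": force on the tool from outside, world axes, zero at the start; "moment": the same for the moment, N m; "finger_gap": finger opening in m; "grip_force": force on a finger pad.
Only numpy, scipy, OpenCV 4.12 (cv2) and the standard library are available. Lean on these libraries where they do the work, as an engineer would, in place of code of your own. Each camera call takes 0.05 s, during which the arm holds its last target. There are 200 camera calls.

## Working session

There is one attempt and no reset: what is moved stays moved. The work goes in short steps, Python scripts to look and compute and a shell command to move; the robot and the scene stay as the last step left them, time stands still between calls to the robot, and variables do not carry over. Pictures are saved under pics/ and viewed, at most 10 in all, crops included, and the job is handed in when it is done.

```bash
mkdir -p pics; cat > h.py <<'E'
import numpy as np, cv2
from scipy.spatial.transform import Rotation as R
from cell import telemetry, viewer, manip
def pose():
    s=telemetry.read_state(); return np.array(s["position"]),R.from_euler('xyz',s["tcp_rot"]).as_matrix(),s
def snap(name,fn):
    import pickle
    p,Rt,s=pose(); c=viewer.camera(name)
    if name=="wrist":
        T=np.array(c["T_tool_cam"]); Rc=Rt@T[:3,:3]; o=p+Rt@T[:3,3]
    else:
        o=np.array(c["xyz"]); a=np.array(c["attitude"]); Rc=R.from_euler('xyz',a).as_matrix() if a.size==3 else a
    cam=dict(fx=c["fx"],fy=c["fy"],cx=c["cx"],cy=c["cy"],k1=c["k1"],o=o,R=Rc)
    cv2.imwrite(f"pics/{fn}.png",c["img"][:,:,::-1]); pickle.dump(cam,open(f"pics/{fn}.pkl","wb")); return c,cam
def load(fn):
    import pickle; return pickle.load(open(f"pics/{fn}.pkl","rb"))
def px2w(cam,uv,z):
    out=[]
    for u,v in np.atleast_2d(uv):
        d=np.array([(u-cam["cx"])/cam["fx"],(v-cam["cy"])/cam["fy"]]); s=d.copy()
        for _ in range(20): s=d/(1+cam["k1"]*(s@s))
        w=cam["R"]@np.array([s[0],-s[1],-1]); out.append(cam["o"]+w*(z-cam["o"][2])/w[2])
    return np.array(out)
def w2px(cam,P):
    out=[]
    for p in np.atleast_2d(P):
        q=cam["R"].T@(p-cam["o"]); s=np.array([q[0],-q[1]])/-q[2]; s=s*(1+cam["k1"]*(s@s))
        out.append([cam["cx"]+cam["fx"]*s[0],cam["cy"]+cam["fy"]*s[1]])
    return np.array(out)
E
python3 - <<'E'
from h import *
np.set_printoptions(precision=4,suppress=True)
for n in("top","scene"):
    c,cam=snap(n,n); print(n,cam)
a=cv2.imread("pics/top.png"); cv2.imwrite("pics/top2.png",cv2.resize(a,(800,600),interpolation=cv2.INTER_CUBIC))
print(pose())
E
```

```text
top {'fx': 490.01348077075244, 'fy': 490.01348077075244, 'cx': 290.72556003929003, 'cy': 206.85644615712422, 'k1': -0.08698052911583953, 'o': array([ 0.2853, -0.0134,  1.4368]), 'R': array([[ 0.0025,  0.9843, -0.1762],
       [-1.    ,  0.0013, -0.0069],
       [-0.0065,  0.1763,  0.9843]])}
scene {'fx': 403.76572847323035, 'fy': 403.76572847323035, 'cx': 277.5242848177658, 'cy': 206.6454758580855, 'k1': -0.025501806528010804, 'o': array([1.3075, 0.1552, 0.5988]), 'R': array([[-0.1944, -0.5085,  0.8389],
       [ 0.9808, -0.1126,  0.159 ],
       [ 0.0136,  0.8537,  0.5206]])}
(array([0.1517, 0.5801, 0.3018]), array([[-0.9675,  0.253 , -0.0006],
       [ 0.253 ,  0.9675, -0.0015],
       [ 0.0002, -0.0016, -1.    ]]), {'clock': 0.1, 'joint_positions': array([ 1.2296,  0.1311,  1.4891,  0.    ,  1.523 , -0.0854]), 'qd': array([-0.0001, -0.0005, -0.0024,  0.0002, -0.0003,  0.0013]), 'tau': array([  0.0011, -56.1348, -49.3093,   0.077 ,   0.0293,  -0.    ]), 'position': array([0.1517, 0.5801, 0.3018]), 'tcp_rot': array([-3.14  , -0.0002,  2.8858]), 'ft_force': array([ 0.4272, -0.3064, -0.033 ]), 'moment': array([0.0165, 0.0265, 0.0414]), 'grip_force': 0.0, 'finger_gap': 0.09278113939922267})
```

View pics/top2.png

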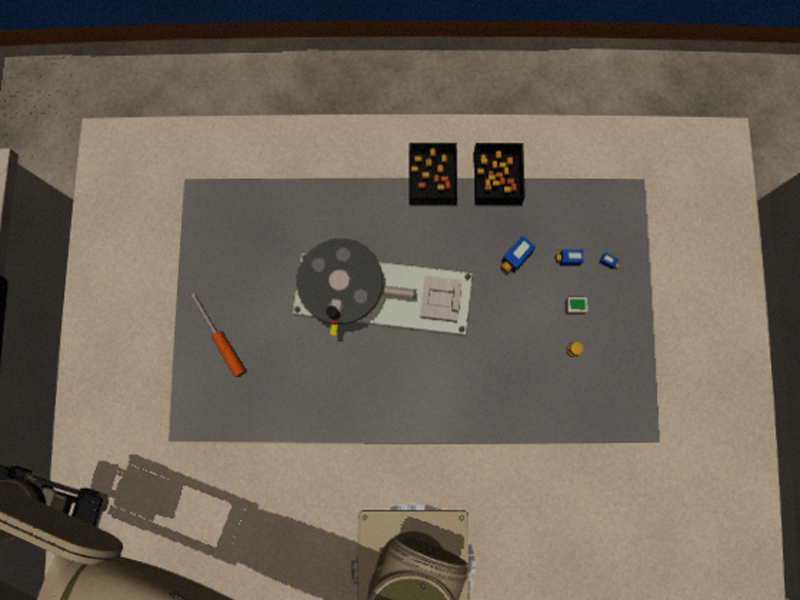

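View pics/scene.png

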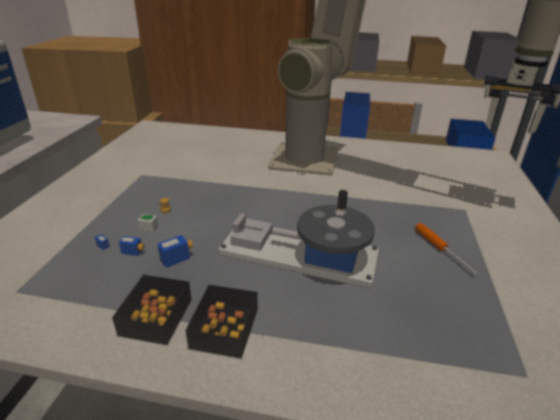

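The top view (800x600 copy) shows three blue connectors: large (517,254), middle (570,257) and small (609,260). The middle-sized one at (570,257) fits, with its brass end pointing left. The press has its hub at (339,280), its handle at (333,312) and its nest at (441,298). I'll confirm in a crop.

```bash
python3 - <<'E'
from h import *
np.set_printoptions(precision=4,suppress=True)
a=cv2.imread("pics/top.png"); cam=load("top")
c1=cv2.resize(a[155:225,340:440],(800,560),interpolation=cv2.INTER_CUBIC)
cv2.imwrite("pics/c1.png",c1)
c2=cv2.resize(a[160:245,200:335],(800,504),interpolation=cv2.INTER_CUBIC)
cv2.imwrite("pics/c2.png",c2)
s=.7
for n,u,v,z in [("mid",572,257,.036),("big",519,250,.04),("small",610,260,.02),("relay",577,305,.034),("coup",575,349,.036),("hub",339,280,.105),("handle",333,312,.15),("nest",441,298,.045),("corner",471,273,.02),("corner",466,334,.02),("corner",293,313,.02)]:
    print(n,px2w(cam,(u*s,v*s),z)[0])
E
```

```text
mid [ 0.6171 -0.3261  0.036 ]
big [ 0.6306 -0.2163  0.04  ]
small [ 0.6147 -0.4094  0.02  ]
relay [ 0.5172 -0.3331  0.034 ]
coup [ 0.4271 -0.3253  0.036 ]
hub [0.5542 0.1444 0.105 ]
handle [0.4843 0.1489 0.15  ]
nest [ 0.5294 -0.0555  0.045 ]
corner [ 0.5864 -0.1185  0.02  ]
corner [ 0.4595 -0.1069  0.02  ]
corner [0.5021 0.2478 0.02  ]
```

View pics/c1.png

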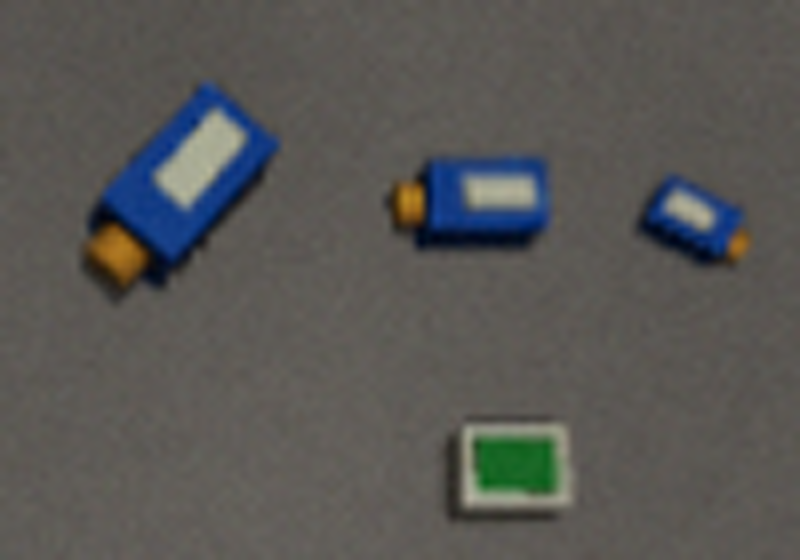

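View pics/c2.png

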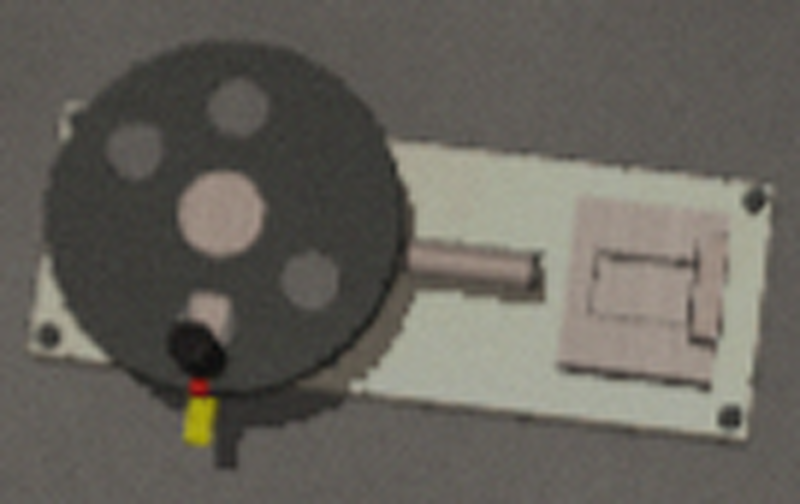

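The crop confirms three connectors. The middle one is at crop (488,200), about 42 mm long, with its insert towards world +y. The relay is below it at (515,465). The press yaw is about -7°, and the red mark is at the pointer at (200,390) in the second crop. I'll turn the gripper and go above the connector.

```bash
python3 -m creep '[0,0,0,0,0,7,0,0,0,0,0,7,0,0,0,0,0,7,0,0,0,0,0,7,0,0,0,0,0,7,0,0,0,0,0,7,0,0,0,0,0,7,0,0,0,0,0,7]'
python3 -m creep '[0,0,0,0,0,7,0,0,0,0,0,7,0,0,0,0,0,5.4,-36,18,0,0,0,0,-36,18,0,0,0,0,-36,18,0,0,0,0,-36,18,0,0,0,0,-36,18,0,0,0,0]'
python3 -m creep '[-36,18,0,0,0,0,-36,18,0,0,0,0,-36,18,0,0,0,0,-36,18,0,0,0,0,-36,18,0,0,0,0,-36,18,0,0,0,0,-36,18,0,0,0,0,-36,18,0,0,0,0]'
python3 -m creep '[-36,18,0,0,0,0,-36,18,0,0,0,0,-36,18,0,0,0,0,-36,18,0,0,0,0,-36,18,0,0,0,0,-36,18,0,0,0,0,-36,18,0,0,0,0,-36,18,0,0,0,0]'
python3 -m creep '[-36,18,0,0,0,0,-36,18,0,0,0,0,-36,18,0,0,0,0,-18,9,0,0,0,0,0,0,0,0,0,0,0,0,0,0,0,0]'
python3 - <<'E'
from h import *
np.set_printoptions(precision=4,suppress=True)
c,cam=snap("wrist","w1"); print(cam,c["T_tool_cam"],pose()[2]["tcp_rot"])
a=c["img"][:,:,::-1]; cv2.imwrite("pics/w1b.png",cv2.resize(a,(800,600),interpolation=cv2.INTER_CUBIC))
E
```

```text
clock: 0.77
position: [0.1517, 0.5802, 0.3021]
tcp_rot: [-3.141, 0.001, 1.902]
ft_force: [0.3, 0.2, -0.2]
finger_gap: 0.0928
grip_force: 0.0
clock: 1.43
position: [0.2418, 0.3986, 0.3021]
tcp_rot: [-3.141, 0.001, 1.571]
ft_force: [0.9, -0.4, 0.2]
finger_gap: 0.093
grip_force: 0.0
clock: 2.1
position: [0.3855, 0.1103, 0.3027]
tcp_rot: [3.141, -0.0, 1.57]
ft_force: [0.7, 0.6, -0.6]
finger_gap: 0.0931
grip_force: 0.0
clock: 2.77
position: [0.5293, -0.1779, 0.3021]
tcp_rot: [-3.141, -0.0, 1.569]
ft_force: [0.2, 0.2, 1.1]
finger_gap: 0.0929
grip_force: 0.0
clock: 3.27
position: [0.5916, -0.3028, 0.3013]
tcp_rot: [-3.14, -0.001, 1.568]
ft_force: [0.4, 0.3, 0.3]
finger_gap: 0.0932
grip_force: 0.0
{'fx': 303.41098726671277, 'fy': 303.41098726671277, 'cx': 278.10609068677417, 'cy': 215.14279849661585, 'k1': -0.006289786004860767, 'o': array([ 0.5924, -0.2294,  0.384 ]), 'R': array([[ 1.    ,  0.0018,  0.0027],
       [-0.0025,  0.9643,  0.2648],
       [-0.0021, -0.2648,  0.9643]])} [[ 0.0002  0.9639  0.2661  0.0735]
 [ 1.     -0.0002  0.0001  0.0004]
 [ 0.0002  0.2661 -0.9639 -0.0826]
 [ 0.      0.      0.      1.    ]] [-3.1401 -0.0013  1.5692]
```

View pics/w1b.png

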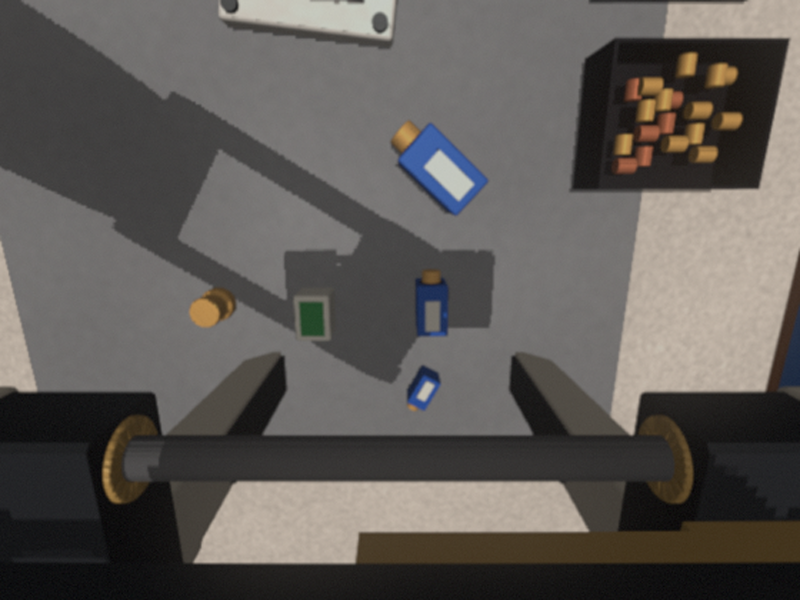

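The wrist view shows the middle connector at (431,307) with its insert up at (431,276), and the relay at (312,318). The big connector is at (443,168) and the small one at (424,389). I'll compute the offset and descend partway.

```bash
python3 - <<'E'
from h import *
np.set_printoptions(precision=4,suppress=True)
cam=load("w1"); s=.7
a=cv2.imread("pics/w1.png"); h=cv2.cvtColor(a,cv2.COLOR_BGR2HSV)
m=((h[...,0]>100)&(h[...,0]<130)&(h[...,1]>130)).astype(np.uint8)
m[:185]=0; m[245:]=0; m[:,:270]=0; m[:,330:]=0
ys,xs=np.nonzero(m); print(xs.min(),xs.max(),ys.min(),ys.max(), cv2.minAreaRect(np.c_[xs,ys].astype(np.float32)))
print(px2w(cam,np.array([[416,282],[447,282],[417,335],[448,335]])*s,.036), px2w(cam,np.array([[431.5,275]])*s,.028))
print(pose()[0])
E
```

```text
292 312 196 234 ((302.0, 215.0), (38.0, 20.0), 90.0)
[[ 0.6068 -0.3034  0.036 ]
 [ 0.6322 -0.3035  0.036 ]
 [ 0.6081 -0.3493  0.036 ]
 [ 0.6343 -0.3493  0.036 ]] [[ 0.62   -0.2992  0.028 ]]
[ 0.5916 -0.3018  0.3017]
```

```bash
python3 -m creep '[-8,9.5,25,0,0,0,-8,9.5,25,0,0,0,-8,9.5,25,0,0,0,0,0,25,0,0,0,0,0,20,0,0,0,0,0,0,0,0,0,0,0,0,0,0,0]'
python3 - <<'E'
from h import *
c,cam=snap("wrist","w2"); print(cam["o"],pose()[0])
a=c["img"][:,:,::-1]; cv2.imwrite("pics/w2b.png",cv2.resize(a[150:350,180:420],(720,600),interpolation=cv2.INTER_CUBIC))
E
```

```text
clock: 3.9
position: [0.6196, -0.3242, 0.1817]
tcp_rot: [-3.139, -0.002, 1.571]
ft_force: [-0.2, -0.4, 0.1]
finger_gap: 0.093
grip_force: 0.0
[ 0.62017757 -0.2508045   0.26446085] [ 0.62051786 -0.32496182  0.18384651]
```

View pics/w2b.png

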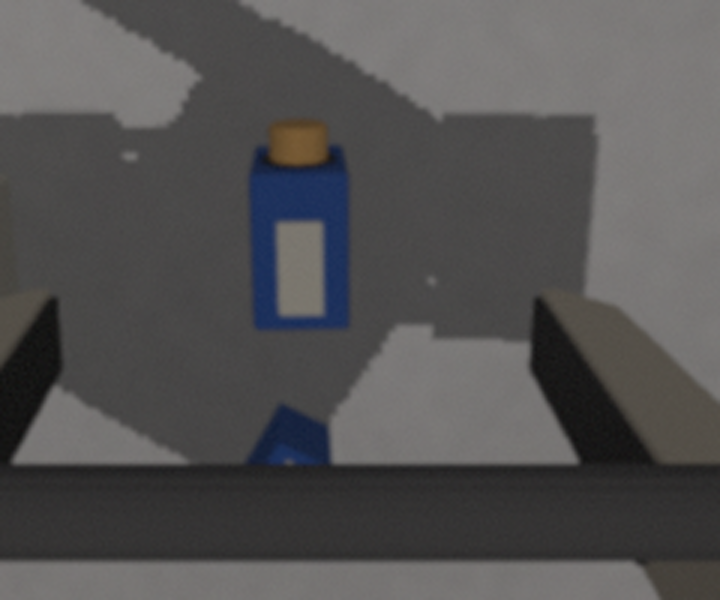

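The connector's top face spans (251,168) to (349,327) in the crop. It is centred between the fingers and aligned to within about 1°.

```bash
python3 - <<'E'
from h import *
np.set_printoptions(precision=4,suppress=True)
cam=load("w2")
P=px2w(cam,np.array([[251,168],[348,168],[349,327],[254,327]])/3+[180,150],.036);print(P,P.mean(0)); print(pose()[0],pose()[2]["tcp_rot"])
E
```

```text
[[ 0.6083 -0.3061  0.036 ]
 [ 0.6334 -0.3061  0.036 ]
 [ 0.6344 -0.3504  0.036 ]
 [ 0.6086 -0.3504  0.036 ]] [ 0.6212 -0.3282  0.036 ]
[ 0.6205 -0.325   0.1838] [3.1413 0.     1.5709]
```

```bash
python3 -m creep '[-3,0.5,20,0,0,0,0,0,20,0,0,0,0,0,20,0,0,0,0,0,15,0,0,0,0,0,10,0,0,0,0,0,0,0,0,0,0,0,0,0,0,0]'
python3 -m creep '[0,0,0,0,0,0,0,0,0,0,0,0,0,0,0,0,0,0,0,0,0,0,0,0,0,0,0,0,0,0,0,0,0,0,0,0,0,0,0,0,0,0]' 20 25
```

```text
clock: 4.53
position: [0.6212, -0.329, 0.0985]
tcp_rot: [3.141, 0.0, 1.57]
ft_force: [-0.3, -0.7, -0.5]
finger_gap: 0.0931
grip_force: 0.0
clock: 5.12
position: [0.6209, -0.329, 0.0978]
tcp_rot: [3.142, 0.0, 1.57]
ft_force: [-0.6, 0.2, 0.3]
finger_gap: 0.0508
grip_force: 0.0
```

```bash
python3 -m creep '[0,0,0,0,0,0,0,0,0,0,0,0,0,0,0,0,0,0,0,0,0,0,0,0,0,0,0,0,0,0,0,0,0,0,0,0]'
python3 -m creep '[0,0,-20,0,0,0,0,0,-30,0,0,0,0,0,-30,0,0,0,0,0,-30,0,0,0,0,0,-30,0,0,0,0,0,-10,0,0,0,0,0,0,0,0,0]'
```

```text
clock: 5.62
position: [0.6209, -0.3289, 0.0977]
tcp_rot: [-3.141, -0.0, 1.57]
ft_force: [0.9, -1.4, 0.4]
finger_gap: 0.0257
grip_force: 24.9
clock: 6.2
position: [0.6224, -0.3299, 0.2523]
tcp_rot: [3.135, 0.004, 1.57]
ft_force: [0.5, -0.6, -1.0]
finger_gap: 0.0255
grip_force: 24.9
```

```bash
python3 -m creep '[30,-15.5,0,0,0,0,30,-15.5,0,0,0,0,30,-15.5,0,0,0,0,30,-15.5,0,0,0,0,30,-15.5,0,0,0,0,30,-15.5,0,0,0,0,0,0,0,0,0,7,0,0,0,0,0,0]'
python3 - <<'E'
from h import *
c,cam=snap("wrist","w3"); print(cam["o"],pose()[0],pose()[2]["tcp_rot"])
a=c["img"][:,:,::-1]; cv2.imwrite("pics/w3b.png",cv2.resize(a[60:360,80:480],(800,600),interpolation=cv2.INTER_CUBIC))
E
```

```text
clock: 6.87
position: [0.5264, -0.1469, 0.2449]
tcp_rot: [-3.138, -0.001, 1.444]
ft_force: [0.2, 0.2, -0.5]
finger_gap: 0.0257
grip_force: 24.9
[ 0.53646284 -0.07410765  0.32752876] [ 0.52714988 -0.14806924  0.24553755] [-3.13891899e+00 -4.42391430e-04  1.44996295e+00]
```

View pics/w3b.png

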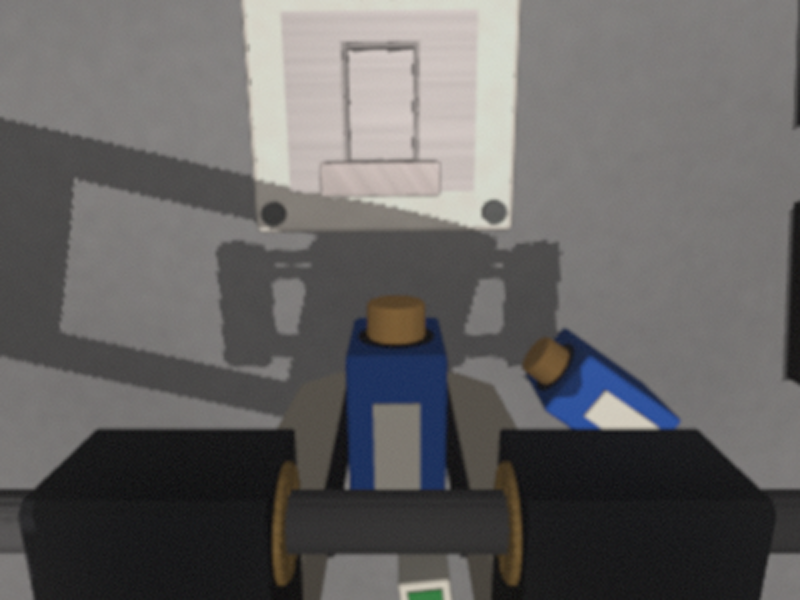

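The wrist view shows the pocket mouth at (342..419, 42) down to the anvil, whose top face is (320..440, 162..195). The held connector's insert faces the nest, with its front top edge at y≈348, x 347..447. I'll compute the alignment.

```bash
python3 - <<'E'
from h import *
np.set_printoptions(precision=4,suppress=True)
cam=load("w3"); f=lambda l,z:px2w(cam,np.array(l)/2+[80,60],z)
mo=f([[342,42],[419,42],[346,160],[417,160]],.045); an=f([[320,162],[440,161],[320,195.5],[440,194.5]],.07); fl=f([[350,50],[413,50]],.035); ba=f([[260,231],[511,228]],.02)
blk=f([[281,11],[477,9]],.045)
p,Rt,s=pose()
for n,P in zip(["mouth","anvil","floor","base","blk"],[mo,an,fl,ba,blk]):
    d=P[1]-P[0]; print(n,P[:,:2].tolist(),"w",np.hypot(*d[:2]),"yaw",np.degrees(np.arctan2(d[1],d[0])))
zt=p[2]-.0618
con=f([[347,349],[447,349],[346,480],[446,480]],zt); print("conn in tool",(con-p)@Rt)
y=-6.9; Y=np.radians(y); ex=np.array([np.cos(Y),np.sin(Y)]); ey=np.array([-np.sin(Y),np.cos(Y)])
print("nest from mouth",mo[:2,:2].mean(0)-ey*(.02375+.002),"anvil",an[:2,:2].mean(0)+ey*.02375,"floor",fl[:,:2].mean(0)-ey*.02375)
print("base",ba[:,:2].mean(0),ey*.07, s["tcp_rot"])
# top camera, crop c2 scale 800/135
t=load("top");g=lambda l,z:px2w(t,np.array(l)*135/800+[200,160],z)
print("hub",g([[221,213]],.105),"bolts",g([[48,335],[729,417],[754,200]],.022))
print("base corners", g([[30,352],[745,438],[773,187]],.02))
E
```

```text
mouth [[0.5174487365073697, -0.029105506752369753], [0.5503747003911045, -0.033325009512185706], [0.5118519508790469, -0.0782467679141693], [0.5437119119987985, -0.08230417111470764]] w 0.033195230097306204 yaw -7.302721292032917
anvil [[0.5032591546617475, -0.07731502755421595], [0.5524295393672926, -0.08317240572007487], [0.5010891035305177, -0.09078970119692625], [0.5509645629458582, -0.09671329337352991]] w 0.04951803319063851 yaw -6.793295727568818
floor [[0.5198347026668995, -0.03125331390584772], [0.5478160102838187, -0.034837473133584686]] w 0.028209923312948443 yaw -7.299337306504021
base [[0.46112719166634114, -0.10774188956788056], [0.5876500924019601, -0.12225456638447726]] w 0.1273525115533191 yaw -6.543454973436681
blk [[0.49348125840731194, -0.013671732530071923], [0.576358171286052, -0.023524647959451285]] w 0.0834605453538903 yaw -6.779851053546196
conn in tool [[ 0.025  -0.0127  0.0618]
 [ 0.0249  0.0123  0.0618]
 [-0.0119 -0.014   0.0618]
 [-0.012   0.0126  0.0618]]
nest from mouth [ 0.5308 -0.0568] anvil [ 0.5307 -0.0567] floor [ 0.531  -0.0566]
base [ 0.5244 -0.115 ] [0.0084 0.0695] [-3.1389 -0.0004  1.45  ]
hub [[0.5543 0.1444 0.105 ]] bolts [[ 0.5094  0.2388  0.022 ]
 [ 0.4692 -0.0976  0.022 ]
 [ 0.578  -0.111   0.022 ]]
base corners [[ 0.5012  0.2479  0.02  ]
 [ 0.4591 -0.1055  0.02  ]
 [ 0.585  -0.1207  0.02  ]]
```

```bash
python3 - <<'E'
from h import *
a=cv2.imread("pics/w3.png")
for c in (257,260,263,300): print(c,a[214:245,c,0].tolist())
for r in (250,270): print(r,a[r,246:312,0].tolist())
E
```

```text
257 [73, 74, 73, 75, 76, 71, 68, 66, 66, 66, 66, 66, 64, 65, 64, 66, 67, 67, 66, 67, 67, 66, 67, 76, 85, 91, 94, 91, 94, 95, 94]
260 [75, 75, 76, 74, 73, 67, 66, 67, 65, 67, 59, 51, 37, 29, 25, 35, 46, 61, 65, 66, 66, 65, 67, 75, 86, 92, 94, 94, 94, 95, 92]
263 [57, 56, 55, 56, 57, 57, 54, 57, 55, 51, 42, 35, 30, 29, 25, 24, 25, 34, 52, 63, 68, 66, 70, 75, 87, 92, 92, 93, 94, 94, 95]
300 [74, 75, 75, 76, 75, 73, 73, 73, 69, 69, 70, 71, 65, 66, 66, 64, 67, 64, 64, 68, 67, 66, 70, 79, 90, 91, 93, 95, 93, 94, 92]
250 [74, 72, 73, 74, 74, 74, 74, 78, 86, 92, 93, 94, 95, 93, 94, 94, 93, 96, 94, 93, 93, 95, 93, 94, 95, 93, 93, 94, 95, 93, 94, 95, 94, 93, 93, 92, 94, 94, 93, 94, 94, 94, 94, 94, 95, 95, 94, 94, 96, 94, 94, 94, 92, 92, 92, 90, 86, 77, 73, 72, 76, 74, 74, 76, 74, 75]
270 [75, 74, 67, 51, 31, 20, 29, 48, 74, 89, 94, 97, 93, 93, 95, 95, 95, 94, 93, 94, 100, 110, 111, 112, 113, 113, 114, 112, 113, 114, 113, 113, 112, 113, 114, 112, 113, 112, 113, 114, 113, 112, 112, 108, 100, 95, 94, 95, 94, 95, 94, 94, 94, 95, 94, 88, 75, 50, 28, 24, 30, 46, 63, 72, 74, 74]
```

```bash
python3 -m creep '[30,-2.4,0,0,0,0,30,-2.4,0,0,0,0,30,-2.4,0,0,0,0,0,0,30,0,0,0,0,0,30,0,0,0,0,0,5,0,0,0,0,0,0,0,0,0,0,0,0,0,0,0]'
python3 - <<'E'
from h import *
np.set_printoptions(precision=4,suppress=True)
c,cam=snap("wrist","w4"); p,Rt,s=pose(); print(p,s["tcp_rot"],(np.array([.5308,-.0579,.1328])-p)@Rt*1000)
a=c["img"][:,:,::-1]; cv2.imwrite("pics/w4b.png",cv2.resize(a[120:320,180:380],(600,600),interpolation=cv2.INTER_CUBIC))
E
```

```text
clock: 7.58
position: [0.5321, -0.0594, 0.1827]
tcp_rot: [-3.14, 0.0, 1.448]
ft_force: [1.8, 0.2, -0.1]
finger_gap: 0.0259
grip_force: 24.9
[ 0.5328 -0.0596  0.1839] [3.1404 0.0002 1.4478] [ 1.4057 -2.2443 51.0892]
```

View pics/w4b.png

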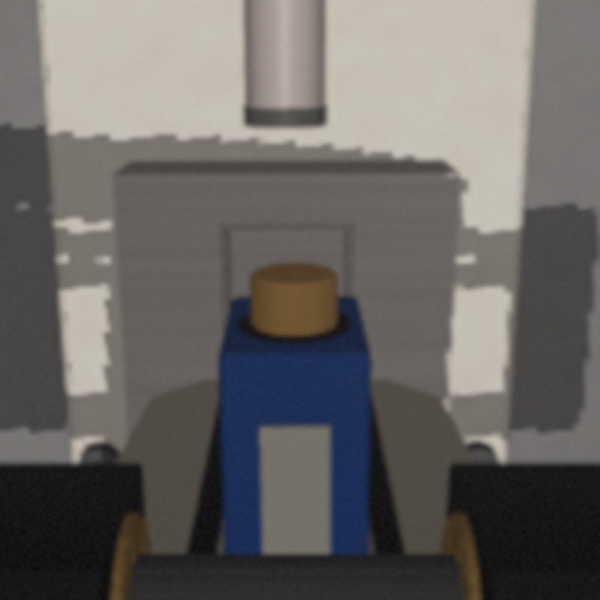

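The view shows the pocket mouth at crop x 222..353, y 226, and the connector (x 220..370, front top edge y≈352) sitting slightly to the right of it. I'll quantify that.

```bash
python3 - <<'E'
from h import *
np.set_printoptions(precision=4,suppress=True)
cam=load("w4"); p,Rt,s=pose(); f=lambda l,z:((px2w(cam,np.array(l)/3+[180,120],z)-p)@Rt)[:,:2]*1000
print("mouth",f([[222,226],[353,226]],.045),"block",f([[117,172],[457,172]],.045),"conn",f([[220,352],[370,352]],p[2]-.0618))
print("bottom front",f([[232,299],[357,299]],p[2]-.0978))
for _ in range(3): print(pose()[0])
E
```

```text
mouth [[ 28.0261 -18.4821]
 [ 28.0548  13.8351]] block [[ 41.3746 -43.7211]
 [ 41.4406  38.8481]] conn [[ 22.5803 -12.8265]
 [ 22.6077  12.169 ]]
bottom front [[ 21.2688 -13.3166]
 [ 21.2948  12.3259]]
[ 0.5328 -0.0596  0.1839]
[ 0.5328 -0.0596  0.1839]
[ 0.5328 -0.0596  0.1839]
```

```bash
python3 -m creep '[1.6,-2,0,0,0,0,0,0,15,0,0,0,0,0,15,0,0,0,0,0,6,0,0,0,0,0,0,0,0,0,0,0,3,0,0,0,0,0,0,0,0,0]'
python3 -m creep '[0,0,3,0,0,0,0,0,2,0,0,0,0,0,0,0,0,0]'
```

```text
clock: 8.22
position: [0.5307, -0.057, 0.1446]
tcp_rot: [3.14, 0.0, 1.448]
ft_force: [0.1, -0.1, -0.3]
finger_gap: 0.0258
grip_force: 24.9
clock: 8.47
position: [0.5302, -0.0568, 0.1386]
tcp_rot: [3.142, -0.0, 1.448]
ft_force: [-0.0, -0.2, -0.4]
finger_gap: 0.0257
grip_force: 24.9
```

```bash
python3 -m creep '[0,0,2,0,0,0,0,0,2,0,0,0,0,0,1,0,0,0,0,0,0,0,0,0]'
python3 -m creep '[0,0,1,0,0,0,0,0,1,0,0,0,0,0,0,0,0,0]'
```

```text
clock: 8.8
position: [0.53, -0.0568, 0.1333]
tcp_rot: [-3.141, -0.0, 1.448]
ft_force: [0.3, 0.9, -1.3]
finger_gap: 0.0257
grip_force: 24.9
clock: 9.05
position: [0.5303, -0.0569, 0.1326]
tcp_rot: [3.142, 0.0, 1.448]
ft_force: [-4.5, 0.3, 7.4]
finger_gap: 0.0258
grip_force: 24.9
```

```bash
python3 -m creep '[0,0,-1,0,0,0,0,0,0,0,0,0,0,0,0,0,0,0,0,0,0,0,0,0,0,0,0,0,0,0,0,0,0,0,0,0]' 60
python3 -m creep '[0,0,-25,0,0,0,0,0,-30,0,0,0,0,0,-30,0,0,0,0,0,-30,0,0,0,0,0,-10,0,0,0,0,0,0,0,0,0,0,0,0,0,0,0]'
python3 - <<'E'
from h import *
c,cam=snap("wrist","w5"); p,Rt,s=pose(); print(p)
a=c["img"][:,:,::-1]; cv2.imwrite("pics/w5b.png",cv2.resize(a[60:360,80:480],(800,600),interpolation=cv2.INTER_CUBIC))
E
```

```text
clock: 9.55
position: [0.5301, -0.0568, 0.1326]
tcp_rot: [-3.141, 0.0, 1.448]
ft_force: [0.5, -0.8, 1.4]
finger_gap: 0.0584
grip_force: 0.0
clock: 10.13
position: [0.5303, -0.0569, 0.2574]
tcp_rot: [3.141, 0.0, 1.448]
ft_force: [-0.3, 0.6, -0.0]
finger_gap: 0.06
grip_force: 0.0
[ 0.52958871 -0.05672662  0.25599192]
```

View pics/w5b.png

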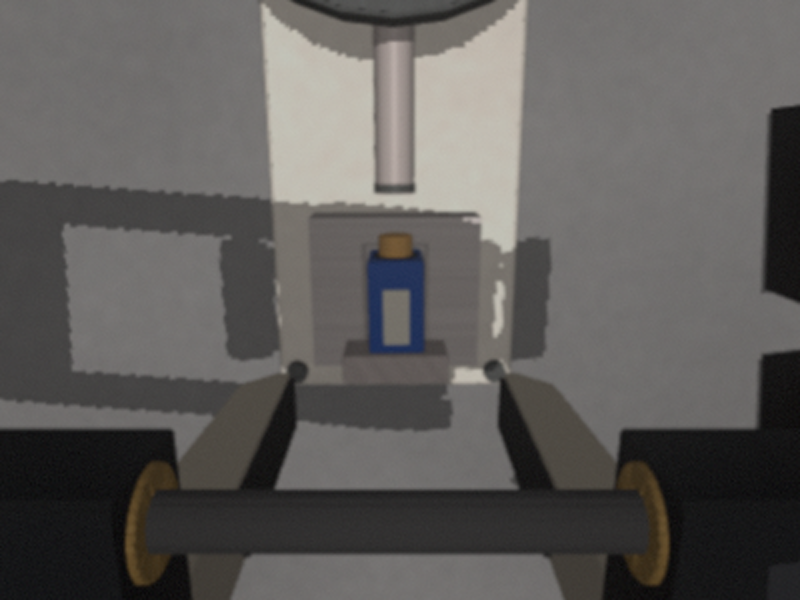

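The connector is seated against the anvil end of the pocket with its insert up at (396,245), facing the ram at (395,188). Now I'll locate the handle from above.

```bash
python3 -m creep '[33,-11.5,0,0,0,0,33,-11.5,0,0,0,0,33,-11.5,0,0,0,0,33,-11.5,0,0,0,0,0,0,0,0,0,0,0,0,0,0,0,0]'
python3 - <<'E'
from h import *
np.set_printoptions(precision=4,suppress=True)
c,cam=snap("wrist","w6"); p,Rt,s=pose(); print(p,s["tcp_rot"])
print(w2px(cam,[[.5548,.1419,.105],[.4952,.1491,.105],[.4952,.1491,.152]]))
a=c["img"][:,:,::-1]; cv2.imwrite("pics/w6b.png",cv2.resize(a[0:270,100:460],(800,600),interpolation=cv2.INTER_CUBIC))
E
```

```text
clock: 10.68
position: [0.4993, 0.0813, 0.2551]
tcp_rot: [-3.138, 0.001, 1.451]
ft_force: [-0.5, 0.3, -0.2]
finger_gap: 0.0605
grip_force: 0.0
[0.4998 0.0801 0.2555] [-3.1383  0.001   1.4496]
[[342.6294 140.7106]
 [262.0605 140.6174]
 [257.7129 142.9863]]
```

View pics/w6b.png

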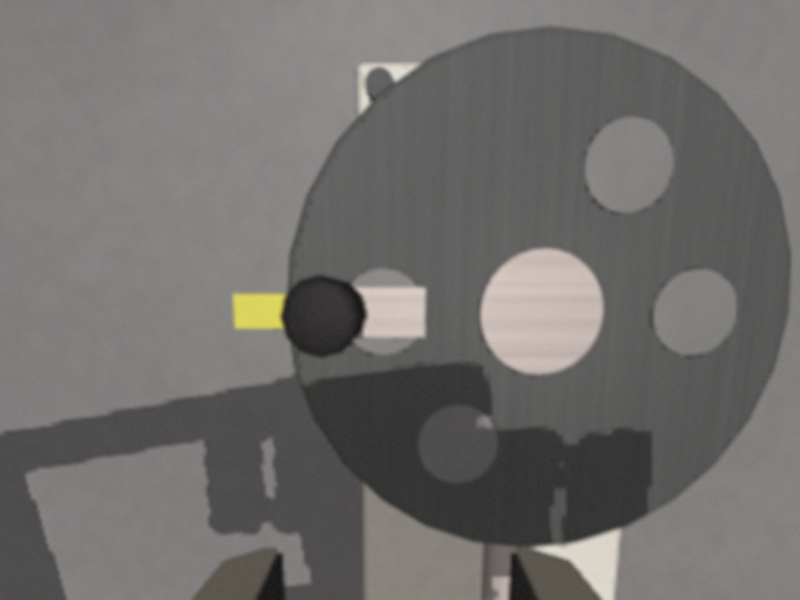

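The view shows the hub disc at (542,311), the handle top at (323,315) and the yellow pointer at (258,311). The hub matches the prediction of (539,313).

```bash
cat >> h.py <<'E'
HUB=np.array([.5548,.1419])
E
python3 - <<'E'
from h import *
np.set_printoptions(precision=4,suppress=True)
cam=load("w6"); p,Rt,s=pose(); k=1/2.2222
hub=px2w(cam,np.array([[542,311]])*k+[100,0],.105)[0]; hub2=px2w(cam,np.array([[542,311]])*k+[100,0],.107)[0]
hd=px2w(cam,np.array([[323,315]])*k+[100,0],.152)[0]
print(hub,hub2,hd,hd-hub)
d=hd[:2]-hub[:2]; print("r",np.hypot(*d),"ang",np.degrees(np.arctan2(d[1],d[0])))
g=np.array([*hd[:2],.205]); print("move tool",(g-p)@Rt*1000)
E
```

```text
[0.5558 0.1423 0.105 ] [0.5554 0.1424 0.107 ] [0.488  0.1507 0.152 ] [-0.0678  0.0084  0.047 ]
r 0.06830396962549005 ang 172.97687442830514
move tool [ 68.6565 -20.0662  50.5302]
```

```bash
python3 -m creep '[34.3,-10,0,0,0,0,34.3,-10,0,0,0,0,0,0,0,0,0,0,0,0,20,0,0,0,0,0,20,0,0,0,0,0,13,0,0,0,0,0,0,0,0,0]'
python3 -m creep '[0,0,0,0,0,0,0,0,0,0,0,0,0,0,0,0,0,0,0,0,0,0,0,0,0,0,0,0,0,0]' 30 25
python3 - <<'E'
from h import *
p,Rt,s=pose(); print((np.array([.488,.1507,.202])-p)@Rt*1000)
E
```

```text
clock: 11.32
position: [0.4875, 0.1485, 0.2002]
tcp_rot: [-3.135, 0.003, 1.446]
ft_force: [-0.3, 0.6, -1.0]
finger_gap: 0.0597
grip_force: 0.0
clock: 11.73
position: [0.4899, 0.1503, 0.2057]
tcp_rot: [3.14, -0.0, 1.447]
ft_force: [-0.5, 0.2, -0.2]
finger_gap: 0.0324
grip_force: 0.0
[ 0.18569221 -1.92387581  3.68378735]
```

```bash
python3 -m creep '[0,-1.5,2,0,0,0,0,0,0,0,0,0,0,0,0,0,0,0]'
python3 -m creep '[0,0,0,0,0,0,0,0,0,0,0,0,0,0,0,0,0,0,0,0,0,0,0,0]' 18 15
python3 -m creep '[0,0,0,0,0,0,0,0,0,0,0,0]'
```

```text
clock: 11.98
position: [0.4877, 0.1506, 0.2027]
tcp_rot: [-3.142, 0.0, 1.448]
ft_force: [0.1, -0.3, -0.5]
finger_gap: 0.0301
grip_force: 0.0
clock: 12.32
position: [0.4875, 0.1506, 0.2027]
tcp_rot: [-3.141, 0.0, 1.448]
ft_force: [-4.4, 1.0, 3.5]
finger_gap: 0.022
grip_force: 15.0
clock: 12.48
position: [0.4876, 0.1506, 0.2027]
tcp_rot: [-3.141, 0.0, 1.448]
ft_force: [-3.4, 1.0, 3.1]
finger_gap: 0.0219
grip_force: 15.0
```

```bash
python3 -m creep '[0,-0.8,0,0,0,0,0,0,0,0,0,0,0,0,0,0,0,0]' - 25
python3 - <<'E'
from h import *
r=68.8; t=np.radians(np.arange(0,361,5)); P=np.round(np.c_[-r*np.sin(t),-r*np.cos(t)],1); D=np.round(np.diff(P,axis=0),1)
for k in range(0,72,8): print(k*5,','.join(f"{a:g},{b:g},0,0,0,0" for a,b in D[k:k+8]))
E
cat > f.py <<'E'
from h import *
import sys
p,Rt,s=pose(); th=np.radians(float(sys.argv[1])); F=Rt.T@np.array(s["ft_force"]); q=np.array([-np.sin(th),-np.cos(th)])
# outward unit in tool xy = q ; ccw tangent
t=np.array([-np.cos(th),np.sin(th)])
ex=Rt[:2,1];ey=Rt[:2,0];d=p[:2]-np.array([.5553,.1421]); a=np.degrees(np.arctan2(-(d@ey),-(d@ex)))%360
print("Fout on tool %.1f Ftan %.1f Fz %.1f  r %.1f ang %.1f gap %.1f yaw %.3f z %.4f"%(F[:2]@q,F[:2]@t,s["ft_force"][2],1e3*np.hypot(*d),a,s["finger_gap"]*1e3,s["tcp_rot"][2],p[2]))
E
python3 f.py 0
```

```text
clock: 12.73
position: [0.4871, 0.1506, 0.2027]
tcp_rot: [3.141, -0.0, 1.448]
ft_force: [-2.3, 0.6, 1.1]
finger_gap: 0.0217
grip_force: 25.0
0 -6,0.3,0,0,0,0,-5.9,0.7,0,0,0,0,-5.9,1.3,0,0,0,0,-5.7,1.8,0,0,0,0,-5.6,2.3,0,0,0,0,-5.3,2.8,0,0,0,0,-5.1,3.2,0,0,0,0,-4.7,3.7,0,0,0,0
40 -4.4,4.1,0,0,0,0,-4.1,4.4,0,0,0,0,-3.7,4.7,0,0,0,0,-3.2,5.1,0,0,0,0,-2.8,5.3,0,0,0,0,-2.3,5.6,0,0,0,0,-1.8,5.7,0,0,0,0,-1.3,5.9,0,0,0,0
80 -0.7,5.9,0,0,0,0,-0.3,6,0,0,0,0,0.3,6,0,0,0,0,0.7,5.9,0,0,0,0,1.3,5.9,0,0,0,0,1.8,5.7,0,0,0,0,2.3,5.6,0,0,0,0,2.8,5.3,0,0,0,0
120 3.2,5.1,0,0,0,0,3.7,4.7,0,0,0,0,4.1,4.4,0,0,0,0,4.4,4.1,0,0,0,0,4.7,3.7,0,0,0,0,5.1,3.2,0,0,0,0,5.3,2.8,0,0,0,0,5.6,2.3,0,0,0,0
160 5.7,1.8,0,0,0,0,5.9,1.3,0,0,0,0,5.9,0.7,0,0,0,0,6,0.3,0,0,0,0,6,-0.3,0,0,0,0,5.9,-0.7,0,0,0,0,5.9,-1.3,0,0,0,0,5.7,-1.8,0,0,0,0
200 5.6,-2.3,0,0,0,0,5.3,-2.8,0,0,0,0,5.1,-3.2,0,0,0,0,4.7,-3.7,0,0,0,0,4.4,-4.1,0,0,0,0,4.1,-4.4,0,0,0,0,3.7,-4.7,0,0,0,0,3.2,-5.1,0,0,0,0
240 2.8,-5.3,0,0,0,0,2.3,-5.6,0,0,0,0,1.8,-5.7,0,0,0,0,1.3,-5.9,0,0,0,0,0.7,-5.9,0,0,0,0,0.3,-6,0,0,0,0,-0.3,-6,0,0,0,0,-0.7,-5.9,0,0,0,0
280 -1.3,-5.9,0,0,0,0,-1.8,-5.7,0,0,0,0,-2.3,-5.6,0,0,0,0,-2.8,-5.3,0,0,0,0,-3.2,-5.1,0,0,0,0,-3.7,-4.7,0,0,0,0,-4.1,-4.4,0,0,0,0,-4.4,-4.1,0,0,0,0
320 -4.7,-3.7,0,0,0,0,-5.1,-3.2,0,0,0,0,-5.3,-2.8,0,0,0,0,-5.6,-2.3,0,0,0,0,-5.7,-1.8,0,0,0,0,-5.9,-1.3,0,0,0,0,-5.9,-0.7,0,0,0,0,-6,-0.3,0,0,0,0
Fout on tool 2.4 Ftan -0.3 Fz 1.1  r 68.7 ang 359.9 gap 21.7 yaw 1.448 z 0.2027
```

```bash
python3 -m creep '[-6,-0.2,0,0,0,0,-5.9,0.7,0,0,0,0,-5.9,1.3,0,0,0,0,-5.7,1.8,0,0,0,0,0,0,0,0,0,0]'; python3 f.py 20
```

```text
clock: 13.15
position: [0.4881, 0.1254, 0.2028]
tcp_rot: [3.141, 0.001, 1.447]
ft_force: [-0.3, -1.2, 0.5]
finger_gap: 0.0216
grip_force: 25.0
Fout on tool 0.5 Ftan 1.1 Fz 0.5  r 69.2 ang 21.0 gap 21.6 yaw 1.447 z 0.2028
```

```bash
python3 -m creep '[-5.6,2.3,0,0,0,0,-5.3,2.8,0,0,0,0,-5.1,3.2,0,0,0,0,-4.7,3.7,0,0,0,0]'; python3 f.py 40
python3 -m creep '[-4.4,4.1,0,0,0,0,-4.1,4.4,0,0,0,0,-3.7,4.7,0,0,0,0,-3.2,5.1,0,0,0,0]'; python3 f.py 60
```

```text
clock: 13.48
position: [0.4974, 0.1043, 0.2027]
tcp_rot: [3.142, -0.0, 1.448]
ft_force: [-0.7, 2.7, 1.0]
finger_gap: 0.0217
grip_force: 25.0
Fout on tool -0.9 Ftan -2.6 Fz 1.0  r 69.2 ang 40.2 gap 21.7 yaw 1.448 z 0.2027
clock: 13.82
position: [0.5138, 0.0869, 0.2028]
tcp_rot: [-3.142, -0.0, 1.448]
ft_force: [-1.1, 4.3, 1.1]
finger_gap: 0.0217
grip_force: 25.0
Fout on tool -2.8 Ftan -3.5 Fz 1.1  r 69.1 ang 60.2 gap 21.7 yaw 1.448 z 0.2028
```

```bash
python3 -m creep '[-2.2,5.5,0,0,0,0,-2.1,5.7,0,0,0,0,-1.6,5.7,0,0,0,0,-1.3,5.9,0,0,0,0]'; python3 f.py 80
```

```text
clock: 14.15
position: [0.5356, 0.077, 0.2027]
tcp_rot: [-3.141, 0.0, 1.448]
ft_force: [-3.5, 2.3, 3.1]
finger_gap: 0.0213
grip_force: 25.0
Fout on tool -1.1 Ftan -4.0 Fz 3.1  r 68.1 ang 80.2 gap 21.3 yaw 1.448 z 0.2027
```

```bash
python3 -m creep '[-0.7,5.9,0,0,0,0,-0.3,6,0,0,0,0,0.3,6,0,0,0,0,0.7,5.9,0,0,0,0]'; python3 f.py 100
```

```text
clock: 14.48
position: [0.5593, 0.0744, 0.2027]
tcp_rot: [-3.141, 0.0, 1.448]
ft_force: [-3.4, 1.1, 2.8]
finger_gap: 0.0215
grip_force: 25.0
Fout on tool -1.3 Ftan -3.3 Fz 2.8  r 67.8 ang 100.5 gap 21.5 yaw 1.448 z 0.2027
```

```bash
python3 -m creep '[1.5,5.9,0,0,0,0,2.0,5.7,0,0,0,0,2.3,5.6,0,0,0,0,2.8,5.3,0,0,0,0]'; python3 f.py 120
```

```text
clock: 14.82
position: [0.5821, 0.0802, 0.2026]
tcp_rot: [-3.14, 0.001, 1.448]
ft_force: [-10.8, -1.9, 8.8]
finger_gap: 0.0217
grip_force: 25.0
Fout on tool -2.4 Ftan -10.7 Fz 8.8  r 67.5 ang 120.5 gap 21.7 yaw 1.448 z 0.2026
```

```bash
python3 -m creep '[3.2,5.1,0,0,0,0,3.7,4.7,0,0,0,0,4.1,4.4,0,0,0,0,4.4,4.1,0,0,0,0]'; python3 f.py 140
```

```text
clock: 15.15
position: [0.6019, 0.0929, 0.2027]
tcp_rot: [-3.139, 0.002, 1.448]
ft_force: [-8.5, -2.3, 8.2]
finger_gap: 0.0216
grip_force: 25.0
Fout on tool -4.1 Ftan -7.8 Fz 8.2  r 67.8 ang 140.5 gap 21.6 yaw 1.448 z 0.2027
```

```bash
python3 -m creep '[5.1,3.2,0,0,0,0,5.4,2.8,0,0,0,0,5.4,2.6,0,0,0,0,5.7,2.2,0,0,0,0]'; python3 f.py 160
```

```text
clock: 15.48
position: [0.6158, 0.1127, 0.2027]
tcp_rot: [-3.141, 0.002, 1.447]
ft_force: [-5.8, -3.5, 5.4]
finger_gap: 0.0215
grip_force: 25.0
Fout on tool -3.6 Ftan -5.8 Fz 5.4  r 67.2 ang 161.2 gap 21.5 yaw 1.447 z 0.2027
```

```bash
python3 -m creep '[5.7,1.7,0,0,0,0,5.9,1.2,0,0,0,0,5.9,0.7,0,0,0,0,6,0.3,0,0,0,0]'; python3 f.py 180
```

```text
clock: 15.82
position: [0.6227, 0.1357, 0.2027]
tcp_rot: [-3.141, 0.002, 1.447]
ft_force: [-6.0, -2.7, 4.7]
finger_gap: 0.0214
grip_force: 25.0
Fout on tool -5.6 Ftan -3.4 Fz 4.7  r 67.7 ang 181.7 gap 21.4 yaw 1.447 z 0.2027
```

```bash
python3 -m creep '[0,-1.2,0,0,0,0,6,-0.4,0,0,0,0,5.9,-0.8,0,0,0,0,5.8,-1.3,0,0,0,0,5.6,-1.8,0,0,0,0]'; python3 f.py 200
```

```text
clock: 16.23
position: [0.6199, 0.1602, 0.2028]
tcp_rot: [3.141, 0.0, 1.447]
ft_force: [-1.1, -4.0, 1.7]
finger_gap: 0.0217
grip_force: 25.0
Fout on tool -2.0 Ftan -3.6 Fz 1.7  r 67.1 ang 202.7 gap 21.7 yaw 1.447 z 0.2028
```

```bash
python3 -m creep '[5.5,-2.3,0,0,0,0,5.2,-2.8,0,0,0,0,5,-3.2,0,0,0,0,4.6,-3.7,0,0,0,0]'; python3 f.py 220
```

```text
clock: 16.57
position: [0.6101, 0.1821, 0.2028]
tcp_rot: [3.141, 0.0, 1.448]
ft_force: [-0.3, -5.0, 2.2]
finger_gap: 0.0215
grip_force: 25.0
Fout on tool -2.9 Ftan -4.1 Fz 2.2  r 67.9 ang 223.2 gap 21.5 yaw 1.448 z 0.2028
```

```bash
python3 -m creep '[4,-4.4,0,0,0,0,3.6,-4.8,0,0,0,0,3.3,-5,0,0,0,0,2.8,-5.3,0,0,0,0]'; python3 f.py 243
```

```text
clock: 16.9
position: [0.5924, 0.1983, 0.2028]
tcp_rot: [3.141, -0.001, 1.448]
ft_force: [3.7, -2.6, -0.7]
finger_gap: 0.0217
grip_force: 25.0
Fout on tool -0.1 Ftan -4.5 Fz -0.7  r 67.4 ang 243.6 gap 21.7 yaw 1.448 z 0.2028
```

```bash
python3 -m creep '[2.4,-5.5,0,0,0,0,1.9,-5.7,0,0,0,0,1.4,-5.7,0,0,0,0,1,-5.8,0,0,0,0]'; python3 f.py 263
```

```text
clock: 17.23
position: [0.5704, 0.2078, 0.2028]
tcp_rot: [3.141, -0.001, 1.448]
ft_force: [4.9, 1.6, -0.9]
finger_gap: 0.0213
grip_force: 25.0
Fout on tool 2.8 Ftan -4.4 Fz -0.9  r 67.4 ang 264.1 gap 21.3 yaw 1.448 z 0.2028
```

```bash
python3 -m creep '[1,-5.9,0,0,0,0,0.4,-5.9,0,0,0,0,-0.4,-5.9,0,0,0,0,-1,-5.8,0,0,0,0]'; python3 f.py 283
```

```text
clock: 17.57
position: [0.547, 0.2101, 0.2028]
tcp_rot: [3.142, -0.0, 1.448]
ft_force: [3.6, 0.8, -0.5]
finger_gap: 0.022
grip_force: 25.0
Fout on tool 0.5 Ftan -3.7 Fz -0.5  r 68.5 ang 284.0 gap 22.0 yaw 1.448 z 0.2028
```

```bash
python3 -m creep '[-1.5,-5.7,0,0,0,0,-2,-5.6,0,0,0,0,-2.5,-5.4,0,0,0,0,-2.9,-5.1,0,0,0,0]'; python3 f.py 303
```

```text
clock: 17.9
position: [0.5242, 0.2037, 0.2028]
tcp_rot: [-3.141, -0.0, 1.448]
ft_force: [3.3, 2.1, -0.2]
finger_gap: 0.0217
grip_force: 25.0
Fout on tool 0.4 Ftan -3.9 Fz -0.2  r 69.0 ang 303.8 gap 21.7 yaw 1.448 z 0.2028
```

```bash
python3 -m creep '[-3.4,-4.8,0,0,0,0,-3.9,-4.5,0,0,0,0,-4.2,-4.2,0,0,0,0,-4.6,-3.8,0,0,0,0]'; python3 f.py 323
```

```text
clock: 18.23
position: [0.5051, 0.1897, 0.2028]
tcp_rot: [-3.141, -0.0, 1.448]
ft_force: [2.5, 2.9, 0.6]
finger_gap: 0.0219
grip_force: 25.0
Fout on tool 0.3 Ftan -3.8 Fz 0.6  r 69.2 ang 323.5 gap 21.9 yaw 1.448 z 0.2028
```

```bash
python3 -m creep '[-4.9,-3.4,0,0,0,0,-5.2,-2.9,0,0,0,0,-5.4,-2.5,0,0,0,0,-5.6,-2,0,0,0,0]'; python3 f.py 343
python3 - <<'E'
from h import *
p,Rt,s=pose(); print(p,(np.array([.4867,.1506,.2028])-p)@Rt*1000)
E
```

```text
clock: 18.57
position: [0.4919, 0.1699, 0.2027]
tcp_rot: [-3.141, -0.0, 1.448]
ft_force: [0.2, 5.0, 2.6]
finger_gap: 0.0216
grip_force: 25.0
Fout on tool 1.9 Ftan -4.7 Fz 2.6  r 69.2 ang 343.4 gap 21.6 yaw 1.448 z 0.2027
[0.49189483 0.16988535 0.20271277] [-19.77724876  -2.78770864  -0.08709635]
```

```bash
python3 -m creep '[-5.7,-1.6,0,0,0,0,-5.8,-1,0,0,0,0,-4.2,-0.4,0,0,0,0,-4,-0.1,0,0,0,0,0,0,0,0,0,0,0,0,0,0,0,0]'; python3 f.py 0
python3 - <<'E'
from h import *
p,Rt,s=pose(); print(p,(np.array([.4867,.1506,.2028])-p)@Rt*1000)
E
```

```text
clock: 19.07
position: [0.4868, 0.1502, 0.2027]
tcp_rot: [-3.141, 0.002, 1.447]
ft_force: [-3.2, -2.1, 5.2]
finger_gap: 0.0216
grip_force: 25.0
Fout on tool 2.9 Ftan 2.5 Fz 5.2  r 69.0 ang 0.4 gap 21.6 yaw 1.447 z 0.2027
[0.4867671  0.15019007 0.20267453] [ 0.39829508 -0.11727092 -0.12608328]
```

```bash
python3 -m creep '[0.3,-0.5,0,0,0,0,0,0,0,0,0,0]'; python3 f.py 0
python3 -m creep '[0,0,0,0,0,0,0,0,0,0,0,0,0,0,0,0,0,0,0,0,0,0,0,0,0,0,0,0,0,0]' 50
python3 -m creep '[0,0,-20,0,0,0,0,0,-20,0,0,0,0,0,-14,0,0,0,-34.5,10,0,0,0,0,-34.5,10,0,0,0,0,0,0,0,0,0,0,0,0,0,0,0,0]'
python3 - <<'E'
from h import *
np.set_printoptions(precision=4,suppress=True)
c,cam=snap("wrist","w7"); k=1/2.2222
ct,camt=snap("top","top7")
def meas(fn,rng):
    cam=load(fn); h=cv2.cvtColor(cv2.imread(f"pics/{fn}.png"),cv2.COLOR_BGR2HSV); H,S,V=[h[...,i].astype(int) for i in range(3)]
    r0,r1,c0,c1=rng
    for n,m,z in(("yellow",(abs(H-30)<6)&(S>110)&(V>80),.1),("red",((H<8)|(H>172))&(S>120)&(V>60),.105)):
        ys,xs=np.nonzero(m[r0:r1,c0:c1]); 
        if len(xs): u=np.array([xs.mean()+c0,ys.mean()+r0]); print(fn,n,len(xs),u,px2w(cam,u,z)[0])
    if fn[0]=="w":
        m=(V[r0:r1,c0:c1]<48).astype(np.uint8); m=cv2.morphologyEx(m,cv2.MORPH_OPEN,np.ones((5,5)))
        n,l,st,ce=cv2.connectedComponentsWithStats(m)
        for i in range(1,n):
            if 400<st[i,4]<1800: u=ce[i]+[c0,r0]; print("dark",st[i],u,px2w(cam,u,.152)[0])
meas("w6",(80,200,180,420)); meas("w7",(80,200,180,420)); meas("top",(160,245,200,335)); meas("top7",(160,245,200,335))
a=cv2.imread("pics/w6.png");b=cv2.imread("pics/w7.png"); print(pose()[0])
E
```

```text
clock: 19.23
position: [0.4865, 0.1511, 0.2027]
tcp_rot: [3.142, 0.001, 1.447]
ft_force: [-1.2, -2.4, 3.7]
finger_gap: 0.0217
grip_force: 25.0
Fout on tool 0.9 Ftan 2.6 Fz 3.7  r 69.4 ang 359.7 gap 21.7 yaw 1.447 z 0.2027
clock: 19.65
position: [0.4864, 0.1516, 0.2025]
tcp_rot: [-3.141, -0.0, 1.448]
ft_force: [-0.1, -0.3, -0.4]
finger_gap: 0.0482
grip_force: 0.0
clock: 20.23
position: [0.4981, 0.0792, 0.2567]
tcp_rot: [3.141, -0.0, 1.445]
ft_force: [-0.7, 0.3, -0.1]
finger_gap: 0.0501
grip_force: 0.0
w6 yellow 334 [216.2335 139.8174] [0.4603 0.1537 0.1   ]
w7 yellow 342 [215.9883 136.6608] [0.4601 0.1543 0.1   ]
top yellow 41 [233.1951 230.4878] [0.4583 0.1542 0.1   ]
top red 10 [233.2 225. ] [0.4729 0.1539 0.105 ]
top7 yellow 38 [233.0526 230.2368] [0.459  0.1546 0.1   ]
top7 red 9 [233. 225.] [0.4729 0.1545 0.105 ]
[0.4977 0.0809 0.2566]
```

```bash
python3 - <<'E'
from h import *
np.set_printoptions(precision=4,suppress=True)
a=cv2.imread("pics/w6.png",0);b=cv2.imread("pics/w7.png",0)
A=load("w6");B=load("w7")
res={}
for n,(u,v),z,q in(("hub",(344,140),.105,34),("hole1",(383,74),.105,26),("hole2",(413,140),.105,26),("hole3",(307,200),.105,24),("slot",(280,140),.105,14),("yellow",(216,140),.1,16)):
    t=a[v-q:v+q,u-q:u+q]; w=b[v-q-15:v+q+15,u-q-15:u+q+15]
    m=cv2.matchTemplate(w,t,cv2.TM_CCOEFF_NORMED); _,s,_,(x,y)=cv2.minMaxLoc(m)
    def sub(l,c,r): return .5*(l-r)/(l-2*c+r)
    dx=x-15+sub(m[y,x-1],m[y,x],m[y,x+1]); dy=y-15+sub(m[y-1,x],m[y,x],m[y+1,x])
    d=(px2w(B,(u+dx,v+dy),z)-px2w(A,(u,v),z))[0]*1000
    print(n,round(s,3),round(dx,2),round(dy,2),"mm",d[:2])
E
python3 -m creep '[-33,11.5,0,0,0,0,-33,11.5,0,0,0,0,-33,11.5,0,0,0,0,-33,11.5,0,0,0,0,0,0,0,0,0,0,0,0,0,0,0,0]'
python3 - <<'E'
from h import *
np.set_printoptions(precision=4,suppress=True)
snap("wrist","w8")
for fn in("w5","w8"):
    cam=load(fn); h=cv2.cvtColor(cv2.imread(f"pics/{fn}.png"),cv2.COLOR_BGR2HSV)[170:245,230:330].astype(int)
    H,S,V=[h[...,i] for i in range(3)]
    for n,m in(("blue",(abs(H-115)<15)&(S>120)),("brass",(abs(H-17)<9)&(S>90))):
        ys,xs=np.nonzero(m); print(fn,n,len(xs),xs.min()+230 if len(xs) else 0,xs.max()+230 if len(xs) else 0,ys.min()+170 if len(xs) else 0,ys.max()+170 if len(xs) else 0)
    print(w2px(cam,[[.5309,-.0567,.071]]))
E
```

```text
hub 0.995 -0.85 -4.27 mm [-0.2641  0.7143]
hole1 0.99 -1.41 -4.28 mm [-0.1759  0.6127]
hole2 0.994 -1.16 -4.67 mm [-0.2202  0.6551]
hole3 0.884 -0.6 -2.17 mm [-0.6782 -0.7536]
slot 0.989 -0.53 -3.86 mm [-0.2286  0.7269]
yellow 0.984 -0.34 -3.32 mm [-0.2346  0.7229]
clock: 20.83
position: [0.5274, -0.0564, 0.2564]
tcp_rot: [-3.141, -0.0, 1.446]
ft_force: [-0.8, -0.2, 0.1]
finger_gap: 0.0501
grip_force: 0.0
w5 blue 761 264 291 189 235
w5 brass 184 270 285 177 188
[[278.2091 214.1605]]
w8 blue 778 268 294 190 236
w8 brass 25 274 287 188 189
[[281.6361 214.651 ]]
```

The wheel is back at the pointer: slot, hub and pointer all shift alike between the two pictures. The insert now shows only its flush face and the connector is still seated.

```bash
python3 -c "
from cell import manip; print(manip.finish_job())"
```

```text
the job is handed in; nothing more can be done
None
```

The job is handed in at about 21 s of robot time: the blue connector is seated in the pocket, its insert reads flush in the wrist picture, and the flywheel has made one counter-clockwise turn back to the pointer; the largest in/out force I read on the handle was 5.6 N (about 1.4 mm of give).

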